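# Find the weak spring buffer

## Task

One of the four spring buffers in the plywood block has a tired spring. Press their yellow caps gently straight down one after another, each until the red part of the stem just reaches the steel and hold it there a moment, never bottoming the cap, until you have felt the clearly softer one itself. Lift that one out by its steel body and stand it upright in the red reject tray, leaving the other three in their sockets.

Things in the scene. Friction and masses are not known exactly. Their poses are not given: they have to be found in the camera images.
- block: Fixed plywood test block, 180 x 180 x 20 mm, lying on a side bench whose top is 5 mm higher than the main one; origin at the centre of its underside. Four round sockets in a square, at x = +-45 and y = +-45 mm of its own frame: 51 mm wide, 12 mm deep (socket floor 8 mm above its underside). A buffer stands loosely in each, with 48 mm free between neighbours along the block's own x and y.
- tray: Fixed open red reject tray, 130 x 130 mm outside, walls 5 mm thick and 18 mm high, empty at the start; origin at the centre of its underside.
- tray_in (a point): Centre of the reject tray's inner floor, 5 mm above its underside; z up.
- buffer_1: One of four look-alike spring buffers, one of them weak: upright dark steel cylinder 42 mm in diameter (foot flange 46 mm, 8 mm high), 55 mm tall, about 0.24 kg; origin at the centre of its underside, own z up. On top a sprung stem with a yellow cap, 30 mm in diameter, 6 mm thick, top 76 mm above the origin when free. Which is weak, and in which socket, is not told.
- cap_1 (a joint): How far the cap of buffer_1 is pressed in, in m: 0 free, 0.015 bottomed. The stem is red from 9 mm up, so the red just reaches the steel at 0.009. A good spring needs about 1 N to start moving and 1.3 N per mm more (about 13 N at 9 mm); the weak spring about 1 N and 0.4 N per mm (under 5 N at 9 mm).
- captop_1 (a point): Centre of the top face of the yellow cap of buffer_1; 84 mm above the underside of the block while it stands in the block uncompressed.
- buffer_2: One of four look-alike spring buffers, one of them weak: upright dark steel cylinder 42 mm in diameter (foot flange 46 mm, 8 mm high), 55 mm tall, about 0.24 kg; origin at the centre of its underside, own z up. On top a sprung stem with a yellow cap, 30 mm in diameter, 6 mm thick, top 76 mm above the origin when free. Which is weak, and in which socket, is not told.
- cap_2 (a joint): How far the cap of buffer_2 is pressed in, in m: 0 free, 0.015 bottomed. The stem is red from 9 mm up, so the red just reaches the steel at 0.009. A good spring needs about 1 N to start moving and 1.3 N per mm more (about 13 N at 9 mm); the weak spring about 1 N and 0.4 N per mm (under 5 N at 9 mm).
- captop_2 (a point): Centre of the top face of the yellow cap of buffer_2; 84 mm above the underside of the block while it stands in the block uncompressed.
- buffer_3: One of four look-alike spring buffers, one of them weak: upright dark steel cylinder 42 mm in diameter (foot flange 46 mm, 8 mm high), 55 mm tall, about 0.24 kg; origin at the centre of its underside, own z up. On top a sprung stem with a yellow cap, 30 mm in diameter, 6 mm thick, top 76 mm above the origin when free. Which is weak, and in which socket, is not told.
- cap_3 (a joint): How far the cap of buffer_3 is pressed in, in m: 0 free, 0.015 bottomed. The stem is red from 9 mm up, so the red just reaches the steel at 0.009. A good spring needs about 1 N to start moving and 1.3 N per mm more (about 13 N at 9 mm); the weak spring about 1 N and 0.4 N per mm (under 5 N at 9 mm).
- captop_3 (a point): Centre of the top face of the yellow cap of buffer_3; 84 mm above the underside of the block while it stands in the block uncompressed.
- buffer_4: One of four look-alike spring buffers, one of them weak: upright dark steel cylinder 42 mm in diameter (foot flange 46 mm, 8 mm high), 55 mm tall, about 0.24 kg; origin at the centre of its underside, own z up. On top a sprung stem with a yellow cap, 30 mm in diameter, 6 mm thick, top 76 mm above the origin when free. Which is weak, and in which socket, is not told.
- cap_4 (a joint): How far the cap of buffer_4 is pressed in, in m: 0 free, 0.015 bottomed. The stem is red from 9 mm up, so the red just reaches the steel at 0.009. A good spring needs about 1 N to start moving and 1.3 N per mm more (about 13 N at 9 mm); the weak spring about 1 N and 0.4 N per mm (under 5 N at 9 mm).
- captop_4 (a point): Centre of the top face of the yellow cap of buffer_4; 84 mm above the underside of the block while it stands in the block uncompressed.

How it is judged (in metres and radians):
On the way, in this order (a step that is already met when the one before it is completed fails the run):
1. the weak buffer's own cap has been pressed in to the red mark (7 to 11 mm) and held (value of joint cap_3 between 0.007 and 0.011 m), for 0.2 s.
2. the weak buffer is lifted clear of the block (z of buffer_3 in the frame of block above 0.03 m), for 0.1 s.
At the end, for the whole second after the job is handed in: The weak buffer stands upright (within 0.1 rad) and at rest on the floor of the red tray, between its walls; the other three buffers still stand upright in their sockets (moved less than 8 mm) (x of buffer_3 in the frame of tray_in between -0.042 and 0.042 m and y of buffer_3 in the frame of tray_in between -0.042 and 0.042 m and z of buffer_3 in the frame of tray_in below 0.005 m and angle between each of buffer_3, buffer_1, buffer_2, buffer_4's own z axis and vertical below 0.1 rad and linear speed of buffer_3 below 0.02 m/s and distance of each of buffer_1, buffer_2, buffer_4 from where it was at the start of the episode below 0.008 m); the robot touches nothing.
It fails at once if a cap is driven in beyond 13 mm of its 15 mm travel (value of joint any of cap_1, cap_2, cap_3, cap_4 above 0.013 m).
It fails at once if a buffer whose cap is being pressed is driven onto the block with more than 25 N ((value of joint cap_1 above 0.003 m and contact force between buffer_1 and block above 25 N) or (value of joint cap_2 above 0.003 m and contact force between buffer_2 and block above 25 N) or (value of joint cap_3 above 0.003 m and contact force between buffer_3 and block above 25 N) or (value of joint cap_4 above 0.003 m and contact force between buffer_4 and block above 25 N)).
It fails at once if a good buffer is lifted out of its socket (z of any of buffer_1, buffer_2, buffer_4 in the frame of block above 0.03 m).
It also fails if it takes over 66 s, if anything falls off the work surface, if the arm or the gripper's body presses on something with over 40 N, if the wrist force passes 120 N, or if a joint passes its speed limit or range.

## Robot

A 6-joint arm with a two-finger parallel gripper is mounted at the origin on a cart in front of the work surface, level with it; the furniture and walls round the work are solid. World frame = base frame: x ahead of the robot, y to its left, z up, the work surface at z = 0. Lengths are in m, angles in degrees, forces in N, time in s.
With the tool pointing down it reaches from about 0.375 to 0.75 m from the base axis. Payload 9 kg.
Tool frame: the origin (TCP) lies where the fingers leave the gripper's body, on its centre line; the fingertips stand 73 mm ahead of it and the grasp point (between the pads) lies 54 mm ahead of it (robot.tip_reach is the distance from the TCP to the fingertips, in m); z points along the fingers, y is the line along which they close (so a half turn about z gives the same grasp; the last joint's range is limited). The gripper opens to 85 mm and grips with 20 to 120 N. Pads are 22 mm wide; open, the fingers measure 114 mm over their backs; the gripper's body (76 mm by 85 mm) begins 54 mm behind the grasp point. The pads swing forward as they close: fully open they stand 13 mm farther back than shut.
Start: joints at [56.511, 5.964, 5.575, 89.605, 0, 77.527], TCP at [0.215, 0.56, 0.304] pointing down, gripper open.
Joint ranges: [-171.21, 171.21], [-48.23, 106.86], [-62.78, 66.21], [-105.2, 120.99], [-86.42, 89.51], [-180, 180]. Speed limits (degrees/s): [127.2, 127.2, 147.25, 180, 180, 180].

## Interface

Orientations are given as [roll, pitch, yaw] about the fixed x, y, z axes, in that order (R = Rz(yaw) Ry(pitch) Rx(roll)).
In Python, from plant import robot gives the robot as it stands. Calls block until the motion is done:
- robot.move_pose(position, orientation): joint-space move of the TCP to a pose.
- robot.line_to(position, vel=0.15, rotation=None, guard=None): straight line of the TCP; rotation=None keeps the orientation; vel is the mean speed in m/s. With guard (N) it stops when the force on the tool has changed by that much, and returns True; else False.
- robot.goto_joints(angles): joint-space move.
- robot.set_gripper(opening): finger opening in m; the grip force is fixed at half the most; returns when the fingers have stopped.
- robot.pause(seconds).
- robot.ik(position, orientation): joint angles nearest the present ones, or None.
- robot.observe(): the state.
- robot.grab_frame(name): name is "side" or "top"; returns the picture (384x512x3 uint8, blue, green, red); there is no depth.
- robot.get_calibration(name): a dict with "vertical_fov" (degrees; the focal length in pixels is half the picture's height over the tangent of half this angle, whatever the lens; pixels are square), "cx", "cy" (the principal point, pixels), "k1" (the pictures are not rectified: a ray, as slopes to the right and down, at radius r is drawn at 1 + k1 r^2 times it, then the intrinsics apply), "rvec" (rotation vector, rad) and "tvec" (3), from world to camera coordinates, as OpenCV has them. Camera axes: x right, y down, z forward; pixel columns grow to the right and rows downward; lengths in m; the calibration is good to about 2 mm. A picture is of the moment at which its call begins. get_calibration takes no time and is no camera call.
A pose or a line that the arm cannot do raises robot.IKError and nothing moves.
- robot.job_done(): hands the job in; it is judged then, once.
The state is a dict: "time": time; "q": joint angles; "qvel": joint speeds; "joint_torque": joint torques, N m; "tool_pos": TCP position; "tcp_rot": TCP orientation; "ft_force": force on the tool from outside, world axes, zero at the start; "torque": the same for the moment, N m; "gripper_width": finger opening in m; "gripper_force": force on a finger pad.
Only numpy, scipy, OpenCV 4.12 (cv2) and the standard library are available. Lean on these libraries where they do the work, as an engineer would, in place of code of your own. Each camera call takes 0.05 s, during which the arm holds its last target. There are 200 camera calls.

## Working session

There is one attempt and no reset: what is moved stays moved. The work goes in short steps, each a Python script; the robot and the scene stay as the last script left them, time stands still between calls to the robot, and variables do not carry over. Pictures are saved under pics/ and viewed, at most 10 in all, crops included, and the job is handed in when it is done.

```bash
mkdir -p pics; ls; python3 - <<'E'
from plant import robot
import cv2,numpy as np
for n in("side","top"):
    f=robot.grab_frame(n); cv2.imwrite(f"pics/{n}0.png",cv2.resize(f,(800,600)))
    np.save(n+"0.npy",f); print(n,robot.get_calibration(n))
o=robot.observe(); print(o["time"],o["tcp_rot"],o["ft_force"])
E
```

```text
pics
side {'vertical_fov': 42.079010947096336, 'cx': 256.92574907806977, 'cy': 181.8720955448329, 'k1': 0.07059984457429702, 'rvec': array([ 0.02135235, -2.83068743,  1.31482877]), 'tvec': array([0.53396757, 0.14112089, 0.92830457])}
top {'vertical_fov': 52.518827640835774, 'cx': 262.44964517619377, 'cy': 196.7710075290874, 'k1': -0.003099872262222987, 'rvec': array([ 2.1400331 , -2.20427368,  0.11150649]), 'tvec': array([-0.06647172,  0.55556004,  0.89727414])}
0.1 [-1.79935211e+02 -1.48593359e-02  1.58981151e+02] [ 0.49353156  1.61149911 -1.18443847]
```

View pics/side0.png

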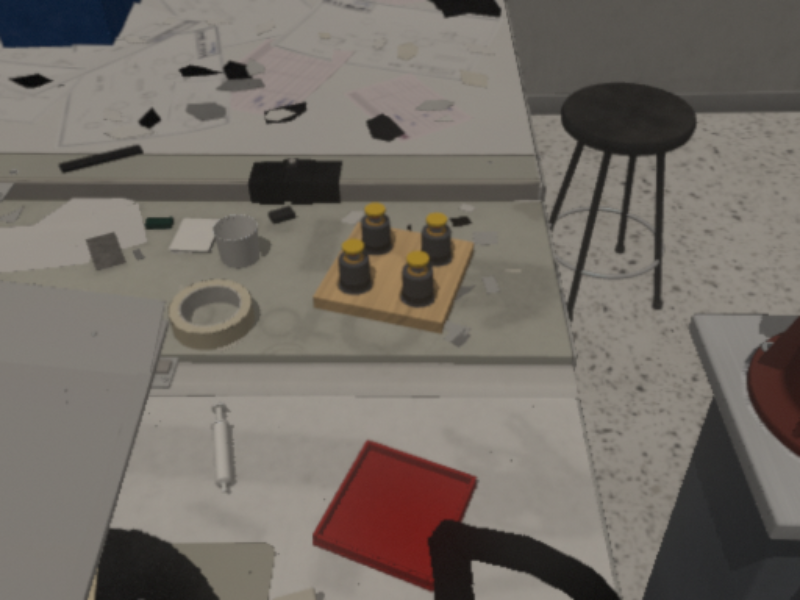

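View pics/top0.png

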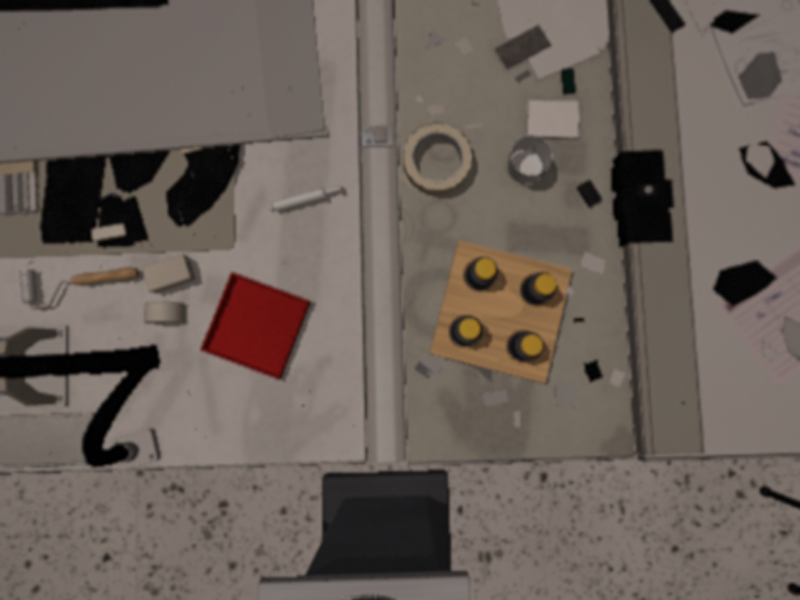

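```bash
cat > h.py <<'E'
from plant import robot
import cv2,numpy as np
from scipy.optimize import least_squares
def cam(n):
    c=robot.get_calibration(n); R=cv2.Rodrigues(np.array(c["rvec"]))[0]
    f=192/np.tan(np.radians(c["vertical_fov"]/2)); return c,R,np.array(c["tvec"]),f
def proj(n,P):
    c,R,t,f=cam(n); p=np.atleast_2d(P)@R.T+t; s=p[:,:2]/p[:,2:]
    s=s*(1+c["k1"]*(s**2).sum(1,keepdims=True)); return s*f+[c["cx"],c["cy"]]
def px2w(n,uv,z):
    return np.array([least_squares(lambda q:(proj(n,[[q[0],q[1],z]])-u).ravel(),[0.5,0.0]).x for u in np.atleast_2d(uv)])
E
python3 - <<'E'
from h import *
for n in("top","side"):
    f=np.load(n+"0.npy"); hsv=cv2.cvtColor(f,cv2.COLOR_BGR2HSV)
    m=cv2.inRange(hsv,(18,170,90),(32,255,255))
    k,l,s,c=cv2.connectedComponentsWithStats(m)
    c=[c[i] for i in range(1,k) if s[i,4]>20]
    print(n,"caps",np.round(np.c_[c,px2w(n,c,.087)],3).tolist())
    m=cv2.inRange(hsv,(0,180,60),(8,255,255))|cv2.inRange(hsv,(172,180,60),(180,255,255))
    cs,_=cv2.findContours(m,0,2); b=max(cs,key=cv2.contourArea)
    r=cv2.minAreaRect(b); print("tray",r,px2w(n,r[0],.012))
K=.64
print("block",px2w("top",np.array([[461,241],[573,271],[547,383],[431,353]])*K,.025))
print("trayTop",px2w("top",np.array([[233,273],[312,301],[282,379],[202,349]])*K,.018))
print("traySide",px2w("side",np.array([[368,442],[476,482],[315,541]])*K,.018))
print("blockSide",px2w("side",np.array([[474,240],[316,298],[442,324]])*K,[.025]))
E
```

```text
top caps [[310.098, 171.598, 0.601, -0.191], [348.581, 181.706, 0.576, -0.276], [300.144, 210.072, 0.515, -0.165], [340.021, 220.629, 0.489, -0.252]]
tray ((163.26031494140625, 208.023193359375), (52.769920349121094, 52.41093826293945), 21.037511825561523) [[0.53470942 0.15669486]]
side caps [[239.556, 134.097, 0.577, -0.275], [279.0, 140.405, 0.491, -0.251], [225.753, 157.36, 0.601, -0.191], [267.123, 165.33, 0.516, -0.165]]
tray ((258.9454040527344, 331.695556640625), (63.24357986450195, 62.86402130126953), 22.30620574951172) [[0.52717341 0.17008874]]
block [[ 0.65424672 -0.16444373]
 [ 0.60246828 -0.3346289 ]
 [ 0.43312039 -0.28582964]
 [ 0.48340667 -0.112491  ]]
trayTop [[0.61582826 0.18894147]
 [0.56871746 0.06756034]
 [0.45089727 0.11473606]
 [0.49998007 0.23632912]]
traySide [[0.56949602 0.07826517]
 [0.45233938 0.12946043]
 [0.61529794 0.2003553 ]]Traceback (most recent call last):
  File "<stdin>", line 15, in <module>
  File "h.py", line 11, in px2w
    return np.array([least_squares(lambda q:(proj(n,[[q[0],q[1],z]])-u).ravel(),[0.5,0.0]).x for u in np.atleast_2d(uv)])
    
[... 394 characters left out ...]
fun(x))
                         ~~~~~~~~^^^
    return self.f(x, *self.args, **self.kwargs)
           ~~~~~~^^^^^^^^^^^^^^^^^^^^^^^^^^^^^^
  File "h.py", line 11, in <lambda>
    return np.array([least_squares(lambda q:(proj(n,[[q[0],q[1],z]])-u).ravel(),[0.5,0.0]).x for u in np.atleast_2d(uv)])
                                             ~~~~^^^^^^^^^^^^^^^^^^^
  File "h.py", line 8, in proj
    c,R,t,f=cam(n); p=np.atleast_2d(P)@R.T+t; s=p[:,:2]/p[:,2:]
                      ~~~~~~~~~~~~~^^^
    ary = asanyarray(ary)
ValueError: setting an array element with a sequence. The requested array has an inhomogeneous shape after 2 dimensions. The detected shape was (1, 3) + inhomogeneous part.
```

```bash
python3 - <<'E'
from h import *
K=.64
def tri(a,b):
    r=least_squares(lambda P:np.r_[(proj("top",[P])-np.array(a)*K).ravel(),(proj("side",[P])-np.array(b)*K).ravel()],[.5,.1,.05])
    return r.x.round(3),round(2*r.cost,1)
print("shelf corner",tri((326,135),(165,300)))
print("arch corner",tri((156,352),(440,528)))
print("tray",tri((282,379),(476,482)),tri((312,301),(368,442)),tri((233,273),(315,541)))
print("block",tri((547,383),(474,240)),tri((461,241),(316,298)),tri((431,353),(442,324)))
t=[.215,.56,.304]
print("tcp px",proj("top",[t])/K,proj("side",[t])/K)
for y in (163.5,73.5,-16.5,-106.5):
  for p in [(.601,-.191),(.489,-.252),(.534,.155)]:
    for z in (.3,.1): 
      q=robot.ik([*p,z],[180,0,y]); print(y,p,z,None if q is None else np.round(q,0))
E
```

```text
shelf corner (array([0.774, 0.022, 0.177]), np.float64(10.3))
arch corner (array([0.494, 0.259, 0.134]), np.float64(0.5))
tray (array([0.451, 0.118, 0.002]), np.float64(0.0)) (array([0.57 , 0.069, 0.007]), np.float64(0.0)) (array([0.617, 0.193, 0.005]), np.float64(0.1))
block (array([ 0.433, -0.286,  0.026]), np.float64(0.0)) (array([ 0.654, -0.165,  0.018]), np.float64(0.6)) (array([ 0.484, -0.113,  0.019]), np.float64(0.0))
tcp px [[-214.05493168  631.48829108]] [[1258.09556938 1044.26892195]]
163.5 (0.601, -0.191) 0.3 [-29.  11.  11.  90.   0. -13.]
163.5 (0.601, -0.191) 0.1 [-29.  15.  -6.  69.   0. -13.]
163.5 (0.489, -0.252) 0.3 [-41.  -3.  -4.  89.   0. -24.]
163.5 (0.489, -0.252) 0.1 [-41.   1. -21.  68.   0. -24.]
163.5 (0.534, 0.155) 0.3 [ 3. -2. -3. 89.  0. 19.]
163.5 (0.534, 0.155) 0.1 [  3.   2. -20.  68.   0.  19.]
73.5 (0.601, -0.191) 0.3 [-29.  11.  11.  90.   0.  77.]
73.5 (0.601, -0.191) 0.1 [-29.  15.  -6.  69.   0.  77.]
73.5 (0.489, -0.252) 0.3 [-41.  -3.  -4.  89.   0.  66.]
73.5 (0.489, -0.252) 0.1 [-41.   1. -21.  68.   0.  66.]
73.5 (0.534, 0.155) 0.3 [  3.  -2.  -3.  89.   0. 109.]
73.5 (0.534, 0.155) 0.1 [  3.   2. -20.  68.   0. 109.]
-16.5 (0.601, -0.191) 0.3 [-29.  11.  11.  90.   0. 167.]
-16.5 (0.601, -0.191) 0.1 [-29.  15.  -6.  69.   0. 167.]
-16.5 (0.489, -0.252) 0.3 [-41.  -3.  -4.  89.   0. 156.]
-16.5 (0.489, -0.252) 0.1 [-41.   1. -21.  68.   0. 156.]
-16.5 (0.534, 0.155) 0.3 [   3.   -2.   -3.   89.    0. -161.]
-16.5 (0.534, 0.155) 0.1 [   3.    2.  -20.   68.    0. -161.]
-106.5 (0.601, -0.191) 0.3 [ -29.   11.   11.   90.    0. -103.]
-106.5 (0.601, -0.191) 0.1 [ -29.   15.   -6.   69.    0. -103.]
-106.5 (0.489, -0.252) 0.3 [ -41.   -3.   -4.   89.    0. -114.]
-106.5 (0.489, -0.252) 0.1 [ -41.    1.  -21.   68.    0. -114.]
-106.5 (0.534, 0.155) 0.3 [  3.  -2.  -3.  89.   0. -71.]
-106.5 (0.534, 0.155) 0.1 [  3.   2. -20.  68.   0. -71.]
```

```bash
python3 - <<'E'
from h import *
a=cv2.resize(np.load("top0.npy")[190:320,0:200],(600,390),interpolation=2)
b=cv2.resize(np.load("side0.npy")[320:384,250:450],(600,192),interpolation=2)
cv2.imwrite("pics/c1.png",cv2.convertScaleAbs(np.vstack([a,b]),alpha=1.7))
E
```

```text
(no output)
```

View pics/c1.png

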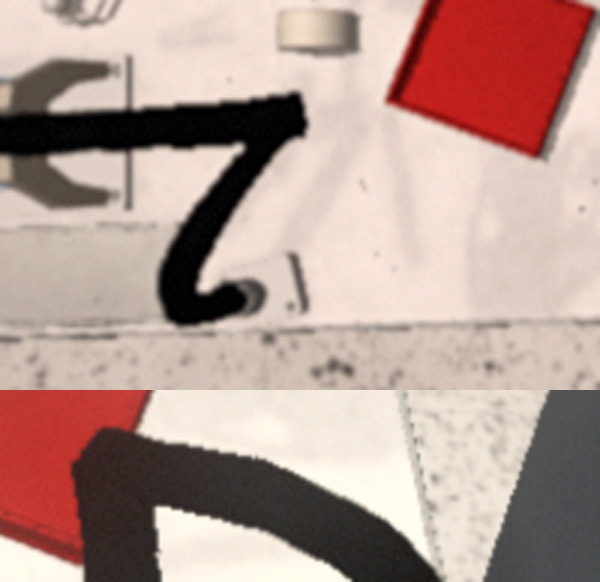

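```bash
cat >> h.py <<'E'
caps=np.array([[.601,-.191],[.5765,-.2755],[.5155,-.165],[.490,-.2515]])
RPY=[180,0,163.5]
def fz(n=5):
    v=[]
    for _ in range(n): robot.pause(.02); v.append(robot.observe()["ft_force"][2])
    return np.mean(v)
def press(i,top=.089,depth=.009,fmax=15):
    x,y=caps[i]; T=robot.tip_reach
    robot.line_to([x,y,top+.006+T],vel=.08); f0=fz(); out=[]
    for d in np.r_[-.001,np.arange(.001,depth+1e-4,.002)]:
        robot.line_to([x,y,top-d+T],vel=.03); f=fz()-f0
        out.append((round(d*1e3,1),round((top+T-robot.observe()["tool_pos"][2])*1e3,1),round(f,1)))
        if f>fmax: break
    robot.pause(.3); out.append(round(fz()-f0,1))
    robot.line_to([x,y,top+.025+T],vel=.1)
    return out
E
python3 - <<'E'
from h import *
print(robot.tip_reach, robot.ik([.215,.56,.42],robot.observe()["tcp_rot"]))
robot.line_to([.215,.56,.42],vel=.25)
robot.set_gripper(0)
robot.move_pose([caps[0][0],caps[0][1],.30],RPY)
print(robot.observe()["time"],robot.tip_reach)
robot.line_to([*caps[0],.189],vel=.15)
print(press(0)); print(robot.observe()["time"])
f=robot.grab_frame("side"); cv2.imwrite("pics/s1.png",cv2.resize(f[80:240,150:350],(750,600)))
E
```

```text
0.0726 [5.65192855e+01 9.85409415e+00 2.20718848e+01 1.02284259e+02
 5.28507913e-04 7.75381262e+01]
4.475 0.0726
[(np.float64(-1.0), np.float64(-1.0), np.float64(-0.1)), (np.float64(1.0), np.float64(0.7), np.float64(1.9)), (np.float64(3.0), np.float64(2.6), np.float64(4.3)), (np.float64(5.0), np.float64(4.4), np.float64(6.5)), (np.float64(7.0), np.float64(6.1), np.float64(8.9)), (np.float64(9.0), np.float64(7.8), np.float64(10.6)), np.float64(10.8)]
8.8083
```

```bash
python3 - <<'E'
from h import *
for i in (2,3,1):
    robot.line_to([*caps[i],.114+robot.tip_reach],vel=.15)
    r=press(i); print(i,[tuple(map(float,t)) for t in r[:-1]],r[-1],robot.observe()["time"])
    if r[-1]<7: break
E
```

```text
2 [(-1.0, -1.1, -0.6), (1.0, 0.8, 0.6), (3.0, 2.9, 1.3), (5.0, 4.9, 2.4), (7.0, 6.9, 2.9), (9.0, 8.9, 3.7)] 4.3 13.0083
```

```bash
python3 - <<'E'
from h import *
x,y=caps[2]
robot.line_to([x,y,.2],vel=.2); robot.set_gripper(.062)
print(robot.line_to([x,y,.106],vel=.08,guard=8), robot.observe()["tool_pos"])
robot.set_gripper(.03); o=robot.observe(); print(o["gripper_width"],o["gripper_force"],o["ft_force"])
print(robot.line_to([x,y,.17],vel=.06), robot.line_to([x,y,.24],vel=.15))
o=robot.observe(); print(o["gripper_width"],o["ft_force"],o["time"])
f=robot.grab_frame("side"); cv2.imwrite("pics/s2.png",cv2.resize(f,(800,600)))
E
```

```text
False [ 0.51587086 -0.16519019  0.10665273]
0.04072869738288555 60.6402325630188 [0.64870579 1.64154362 5.63589665]
False False
0.04071117980017053 [-0.3596931   0.13637105 -4.0448085 ] 17.3417
```

View pics/s2.png

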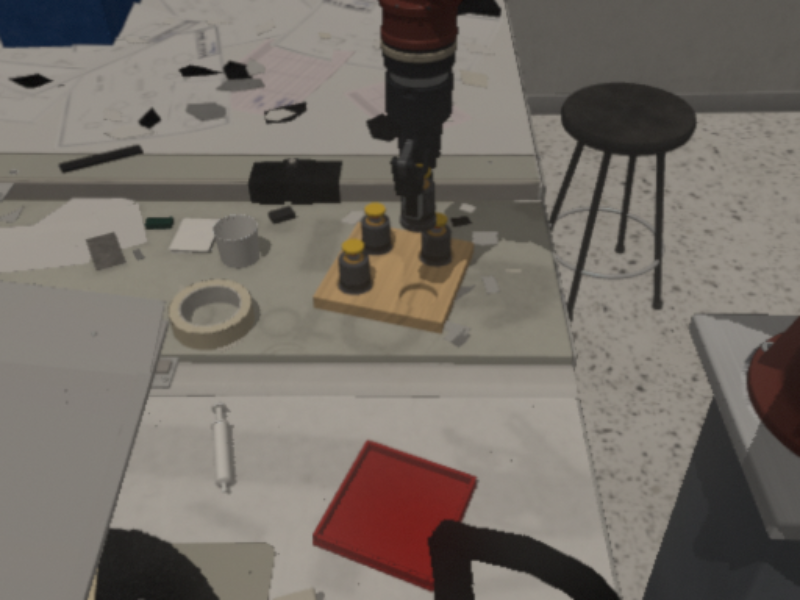

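```bash
python3 - <<'E'
from h import *
x,y=.536,.143
robot.line_to([x,y,.24],vel=.15)
robot.line_to([x,y,.125],vel=.12); robot.pause(.2)
print(robot.line_to([x,y,.094],vel=.02,guard=5), robot.observe()["tool_pos"], robot.observe()["ft_force"])
f=robot.grab_frame("side"); a=f[180:384,150:400]
robot.set_gripper(.054); robot.pause(.3)
p=robot.observe()["tool_pos"]
robot.line_to([p[0],p[1],.2],vel=.08); robot.line_to([p[0],p[1],.32],vel=.2)
print(robot.observe()["time"])
cv2.imwrite("pics/s3.png",cv2.resize(np.hstack([a,robot.grab_frame("side")[180:384,150:400]]),(800,326)))
robot.line_to([.5,-.1,.35],vel=.2)
cv2.imwrite("pics/t3.png",cv2.resize(robot.grab_frame("top"),(800,600)))
E
```

```text
True [0.53590006 0.14303057 0.09881188] [-0.81176282 -0.72163424  5.57046135]
24.9083
```

View pics/s3.png

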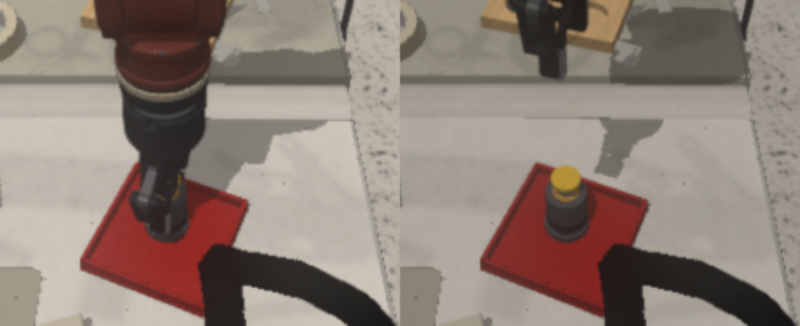

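View pics/t3.png

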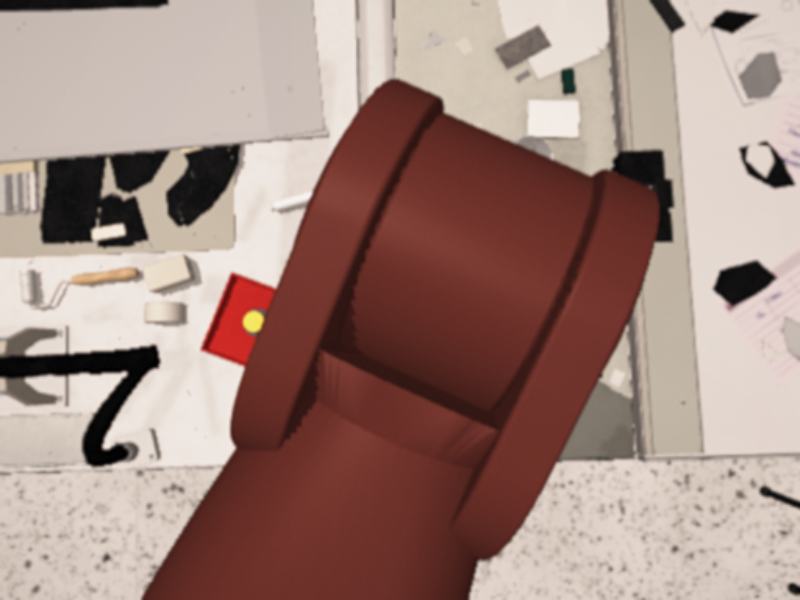

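```bash
python3 -c "
from h import *
print(robot.observe()['time']); print(robot.job_done())"
```

```text
26.3917
the job is handed in; nothing more can be done
None
```

The weak buffer now stands upright in the red tray, and I handed the job in at 26.4 s. It was the second one pressed, in the socket at about (0.516, -0.165), and took about 4 N at 9 mm. The first took about 11 N at 8 mm, and the other two weren't pressed. All three stood in their sockets in the last picture that showed them, taken after the lift; the verdict wasn't shown.

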